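# Release the ratchet vise and put the measured spindle back in its tray

## Robot

A 6-joint arm with a two-finger parallel gripper is mounted at the origin on the work surface. World frame = base frame: x ahead of the robot, y to its left, z up, the work surface at z = 0. Lengths are in m, angles in rad, forces in N, time in s.
With the tool pointing down it reaches from about 0.35 to 0.95 m from the base axis. Payload 17.4 kg.
Tool frame: the origin (TCP) lies on the centre line of the jaws, within the pads' length; the fingertips stand 11 mm ahead of it and the grasp point (between the pads) lies 8 mm behind it; z points along the fingers, y is the line along which they close (so a half turn about z gives the same grasp; the last joint's range is limited). The gripper opens to 93 mm and grips with 3 to 60 N. Pads are 15 mm wide; open, the fingers measure 128 mm over their backs; the gripper's body (75 mm by 188 mm) begins 65 mm behind the grasp point.
Start: joints at [1.128, 0.116, 1.442, -0, 1.584, -0.038], TCP at [0.266, 0.62, 0.23] pointing down, gripper open.
Joint ranges: [-2.83, 2.83], [-0.83, 2.19], [0.07, 2.5], [-1.14, 4.28], [0.01, 3], [-2.97, 2.97]. Speed limits (rad/s): [1.89, 1.89, 2.22, 3.14, 3.14, 3.14].

## Interface

Orientations are given as a unit quaternion [w, x, y, z].
In Python, from bench import manip gives the robot as it stands.
- The arm moves only by the tool move_arm, never from a script. Its argument "targets" is a list that holds one entry, the list of rows, each a list of 7 numbers: the shift along the tool's x, y, z in mm, then the turn, a rotation vector about the tool's x, y, z in degrees, then the closure, from 0 (fully open) to 1 (shut). A call has 1 to 8 rows; each row is the pose to reach, as a shift and turn from the pose commanded when the call began, along the tool's axes at that moment; what a row does not reach only later rows make up. A row lasts 1/12 s, in which the tool goes at most 41.7 mm and 7.16 degrees, less where a joint would pass 70% of its speed; a pose out of reach is approached as far as the arm can. A call with a gripper value outside its range is refused whole. The fingers move at their own pace and stop on an object; the grip force is fixed at half the most. Time passes only in rows, so rows that repeat a pose let the fingers close. It gives the time, the measured TCP pose, the force, the opening and the grip force at its end, in the units of the state.
- manip.observe(): the state, without advancing time (a new reading comes with each control period).
- manip.camera(name): name is "scene" or "side" or "wrist"; returns a dict with "color" (480x640x3 uint8, red, green, blue), "z_map" (480x640 float32, m along the optical axis (not along the pixel's ray), 0 where there is no reading), "K" (3x3 intrinsics, pixels), "cam_to_world" (4x4, takes a point from camera to world coordinates); the wrist camera has in their place "T_tool_cam" (4x4, takes a point from camera to tool coordinates, whose origin is the TCP and whose axes are the flange's). Camera axes: x right, y up, looking along -z (the intrinsics and any distortion apply to the point x, -y, -z); pixel columns grow to the right and rows downward; lengths in m; the calibration is good to about 2 mm. A picture is of the moment at which its call begins: read the wrist's pose just before it.
- manip.hand_in(): hands the job in; it is judged then, once.
The state is a dict: "clock": time; "joint_positions": joint angles; "joint_vel": joint speeds; "effort": joint torques, N m; "tool_pos": TCP position; "tool_rot": TCP orientation; "ft_force": force on the tool from outside, world axes, zero at the start; "ft_torque": the same for the moment, N m; "gripper_width": opening from 0.0 (shut) to 1.0 (fully open); "gripper_force": force on a finger pad.
Only numpy, scipy, OpenCV 4.12 (cv2) and the standard library are available. Lean on these libraries where they do the work, as an engineer would, in place of code of your own. Each camera call takes 0.05 s, during which the arm holds its last target. There are 200 camera calls.

## Task

The steel spindle has been measured: free it from the ratchet vise and put it away. Press the button on the vise to lift the pawl off the ratchet wheel, never pressing harder than 20 N, and keep it pressed until the sprung jaw has backed off all the way by itself; then let the button up so that the pawl drops back onto the wheel, lift the spindle out and lower it gently, upright, into the large round pocket of the tray, and let go of it. Do not push the wheel by hand, and leave the other things on the bench where they are.

Things in the scene. Friction and masses are not known exactly. Their poses are not given: they have to be found in the camera images.
- vise: Fixed ratchet vise, base 90 x 245 x 20 mm. Origin under it on the bench, y along the vise, z up. Along +y: fixed jaw (44 wide, face at y -45 mm), spindle (y -30), sliding jaw with rubber pad, upright ratchet wheel (axis y 65, height 55), pawl pivot (y 97, height 80), button (y 117) on a bridge 60 x 26 mm, top at 107 mm. Jaw tops at 52 mm; only the button (142) and spindle (100) rise above 107.
- seat (a point): Point on top of the vise's base plate, 20 mm above the bench, where the spindle stands between the jaws; axes as the vise.
- jaw (a joint): Travel in m of the sliding jaw along the vise's +y, away from the spindle: 0 clamped as at the start, 0.0167 backed off all the way. Springs push it open (about 11 N), a damper makes it slow: with the pawl lifted it takes 2 to 4 s. It is geared to the wheel (4.3 mm per tooth): if the pawl drops in too early it stops at the next tooth; press again.
- jaw_top (a point): Centre of the top of the sliding jaw, 49 mm above the bench.
- wheel: Steel ratchet wheel, 60 mm diameter, 12 mm wide, 16 saw teeth 4.5 mm deep, upright, axis along the vise's x. Origin at its centre. It turns with the jaw.
- pawl (a joint): Angle in rad of the dark-steel pawl lever (70 mm long) lying over the wheel's top: 0 seated between the teeth, from about 0.15 its nose is clear of the teeth. A spring holds it down.
- pawl_nose (a point): Lower tip of the pawl's nose, at the top of the wheel.
- button: Round steel push button (cap 30 mm diameter, 10 mm thick, origin under it) over the pawl's tail; goes straight down up to 24 mm, springs back. Its pin meets the tail after hidden free play, different each time (1 to 14 mm), that yields to 1 to 2 N; then the force rises by about 3.5 N per mm. The pawl clears the teeth after 3 to 4 mm more, at 13 to 16 N. Above 20 N is too hard.
- button_top (a point): Centre of the top face of the button, 142 mm above the bench when it is up.
- spindle: Loose ground-steel cylinder, 30 mm diameter, 80 mm tall, chamfered top, 0.3 to 0.6 kg, standing upright between the vise's jaws. Origin: centre of its underside. It sticks out 48 mm above the jaws.
- tray: Fixed black plastic block 120 x 120 x 35 mm on the bench, origin at the centre of its underside. One large round pocket (36 mm diameter, 20 mm deep, centre at x = 0, y = +22 mm of the tray) and three small holes in a row at y = -38 mm, two of them with steel dowels standing 13 mm out of the top.
- tray_hole0 (a point): Centre of the mouth of the large pocket, 35 mm above the bench; the pocket's floor is 20 mm below it.
- mouse: Bystander: black computer mouse, 105 x 60 x 26 mm.
- cleaner: Bystander: small jar, 48 mm diameter, 85 mm tall.
- ring_gauge: Bystander: flat steel ring, 60 mm diameter, 15 mm thick.
- driver: Bystander: screwdriver, 170 mm long, lying.
- blocks: Bystander: closed wooden case, 100 x 65 x 28 mm.
- cup: Bystander: blue cup, 72 mm diameter, 85 mm tall.

How it is judged:
By the outcome, as a careful person would: the job done as asked, in the order asked, and still so for the second after the job is handed in, with the robot touching nothing.
It also fails if it takes over 61 s, if anything falls off the work surface, if the arm or the gripper's body presses on something with over 40 N, if the wrist force passes 120 N, or if a joint passes its speed limit or range.

## Working session

There is one attempt and no reset: what is moved stays moved. The work goes in short steps, Python scripts to look and compute and a tool call to move; the robot and the scene stay as the last step left them, time stands still between calls to the robot, and variables do not carry over. Pictures are saved under pics/ and viewed, at most 12 in all, crops included, and the job is handed in when it is done.

Besides the shell and the picture viewer there is one more tool, called after "Call:" as a command line: name --argument value ..., lists and objects as JSON in quotes. move_arm: Moves the arm, as the interface text tells. Its arguments: {"type":"object","properties":{"targets":{"type":"array"}},"required":["targets"]}

```bash
mkdir -p pics; cat > h.py <<'E'
import numpy as np, cv2
from bench import manip
from scipy.spatial.transform import Rotation as R
def tool():
    s=manip.observe(); q=s['tool_rot']; T=np.eye(4); T[:3,:3]=R.from_quat([q[1],q[2],q[3],q[0]]).as_matrix(); T[:3,3]=s['tool_pos']; return T
def snap(n):
    T=tool(); c=manip.camera(n); M=c['cam_to_world'] if n!='wrist' else T@c['T_tool_cam']
    np.savez(n+'.npz',color=c['color'],z=c['z_map'],K=c['K'],M=M); return load(n)
def load(n): return np.load(n+'.npz')
def cloud(d):
    K=d['K'];z=d['z'];v,u=np.mgrid[:480,:640]
    P=np.stack([(u-K[0,2])/K[0,0]*z,-(v-K[1,2])/K[1,1]*z,-z],-1)
    P=P@d['M'][:3,:3].T+d['M'][:3,3]; P[z==0]=np.nan; return P
def save(d,f,crop=None,s=1):
    i=d['color'][...,::-1]
    if crop: i=i[crop[1]:crop[3],crop[0]:crop[2]]
    cv2.imwrite('pics/'+f,cv2.resize(i,None,fx=s,fy=s,interpolation=cv2.INTER_CUBIC))
E
python3 - <<'E'
from h import *
for n in ('scene','side'):
    d=snap(n); save(d,n+'1.png'); print(d['M'],d['K'])
s=manip.observe(); print(s)
E
```

```text
[[-0.45569246 -0.48614388  0.74565978  1.49094337]
 [ 0.88990593 -0.2679071   0.36917913  0.47422601]
 [ 0.02029337  0.8317992   0.55470556  0.78038472]
 [ 0.          0.          0.          1.        ]] [[475.41829771   0.         325.78502981]
 [  0.         475.41829771 241.54725756]
 [  0.           0.           1.        ]]
[[ 0.95642221  0.21678424 -0.19560455  0.31423926]
 [-0.29176468  0.68339805 -0.66920884 -0.93756909]
 [-0.01139816  0.6971167   0.71686706  1.11427859]
 [ 0.          0.          0.          1.        ]] [[602.18616651   0.         326.60698951]
 [  0.         602.18616651 240.10466206]
 [  0.           0.           1.        ]]
{'clock': 0.1, 'joint_positions': array([ 1.12818175e+00,  1.16435969e-01,  1.44218418e+00, -1.83672952e-05,
        1.58402573e+00, -3.77970750e-02]), 'joint_vel': array([ 5.02876692e-04, -1.16398118e-03, -1.14051052e-03,  2.65398061e-05,
        2.01004510e-04,  1.08496037e-03]), 'effort': array([ 1.62207496e-03, -7.22914052e+01, -6.23859215e+01,  7.82105955e-02,
        2.28129560e-02, -7.81568269e-05]), 'tool_pos': array([0.26578566, 0.62027935, 0.22898926]), 'tool_rot': array([-1.16362375e-04,  2.01029574e-01,  9.79585031e-01, -5.13674217e-04]), 'ft_force': array([0.60381366, 0.326031  , 0.09542411]), 'ft_torque': array([-0.0019048 , -0.00722347,  0.02336447]), 'gripper_force': 0.0, 'gripper_width': 0.997322639838992}
```

View pics/scene1.png

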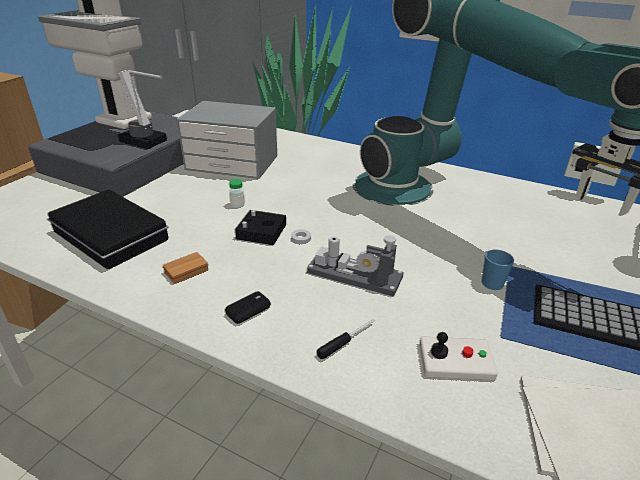

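View pics/side1.png

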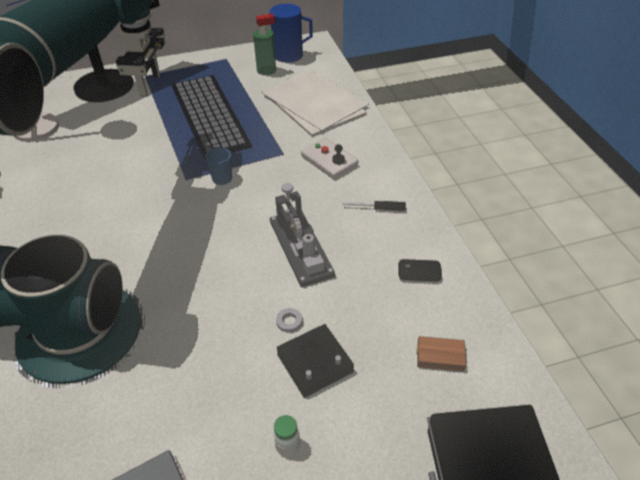

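Scene: spindle top at about (334,239), button (390,240), tray (261,226). Side: button (288,188), spindle (307,238), tray (315,360). I'll take the positions from the depth clouds.

```bash
python3 - <<'E'
from h import *
for n,b,sp,tr in (('scene',(390,240),(334,240),(261,226)),('side',(288,188),(307,238),(315,360))):
    d=load(n);P=cloud(d)
    for nm,(u,v),r,lo,hi in (('button',b,14,.135,.15),('spindle',sp,14,.094,.107),('tray',tr,48,.03,.039)):
        W=P[v-r:v+r,u-r:u+r].reshape(-1,3); m=(W[:,2]>lo)&(W[:,2]<hi); W=W[m]
        print(n,nm,len(W))
        if len(W)<3: continue
        (c,sz,a)=cv2.minAreaRect((W[:,:2]*1000).astype(np.float32))
        print(' mean',W.mean(0).round(4),'rect',np.round(c,1),np.round(sz,1),round(a,1))
    save(d,n+'c.png',(280,210,420,310) if n=='scene' else (230,160,380,410),5 if n=='scene' else 2.4)
E
```

```text
scene button 82
 mean [0.5442 0.1794 0.1399] rect [541.8 179.3] [27.2 34.9] 73.8
scene spindle 66
 mean [0.5562 0.0333 0.0978] rect [553.8  32.4] [29.5 28.1] 2.1
scene tray 839
 mean [ 0.4863 -0.2476  0.0336] rect [ 448.2 -278.2] [258.3 159.4] 40.7
side button 94
 mean [0.5388 0.1747 0.1408] rect [539.1 177.5] [34.8 27.4] 75.5
side spindle 95
 mean [0.5507 0.0273 0.0987] rect [551.9  27.3] [29.7 27. ] 44.9
side tray 2470
 mean [ 0.484  -0.2485  0.0346] rect [ 485.2 -245.2] [122.4 124. ] 13.1
```

View pics/scenec.png

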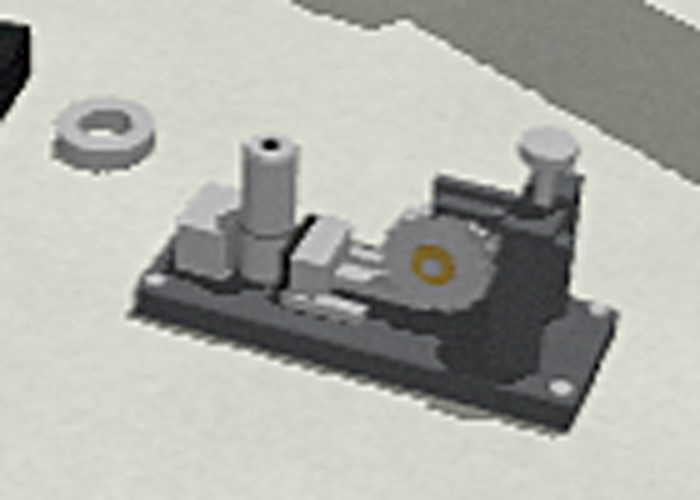

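```bash
cat >> h.py <<'E'
def goal(x,y,z,yaw):
    T=tool(); a=np.radians(yaw); c,s=np.cos(a),np.sin(a)
    G=np.array([[-s,c,0],[c,s,0],[0,0,-1.]])
    sh=T[:3,:3].T@(np.array([x,y,z])-T[:3,3])*1000
    rv=R.from_matrix(T[:3,:3].T@G).as_rotvec(degrees=True)
    print('shift',sh.round(1),'turn',rv.round(2))
E
python3 - <<'E'
from h import *
print(manip.camera('wrist')['T_tool_cam'])
goal(.545,.12,.28,4.6)
E
```

```text
[[-9.40330439e-04  9.62282197e-01  2.72051630e-01  7.62080075e-02]
 [ 9.99999551e-01  8.73400979e-04  3.67106068e-04  4.84597475e-04]
 [ 1.15649474e-04  2.72051853e-01 -9.62282586e-01 -1.55283708e-01]
 [ 0.00000000e+00  0.00000000e+00  0.00000000e+00  1.00000000e+00]]
shift [-453.7 -350.   -50.6] turn [-5.000e-02  2.000e-02  6.221e+01]
```

Call:
move_arm --targets '[[[-454, -350, -50, 0, 0, 62.2, 0], [-454, -350, -50, 0, 0, 62.2, 0], [-454, -350, -50, 0, 0, 62.2, 0], [-454, -350, -50, 0, 0, 62.2, 0], [-454, -350, -50, 0, 0, 62.2, 0], [-454, -350, -50, 0, 0, 62.2, 0], [-454, -350, -50, 0, 0, 62.2, 0], [-454, -350, -50, 0, 0, 62.2, 0]]]'

```text
clock: 0.82
tool_pos: [0.4281, 0.3286, 0.2587]
tool_rot: [0.0, 0.648, 0.761, 0.0]
ft_force: [0.5, 0.3, 0.4]
gripper_width: 0.999
gripper_force: 0.0
```

```bash
python3 - <<'E'
from h import *
goal(.545,.12,.28,4.6)
E
```

```text
shift [-224.6   82.1  -21.2] turn [ 0.01 -0.    4.57]
```

Call:
move_arm --targets '[[[-210, 77, -20, 0, 0, 2, 0], [-210, 77, -20, 0, 0, 2, 0], [-210, 77, -20, 0, 0, 2, 0], [-210, 77, -20, 0, 0, 2, 0], [-210, 77, -20, 0, 0, 2, 0], [-210, 77, -20, 0, 0, 2, 0], [-210, 77, -20, 0, 0, 2, 0], [-210, 77, -20, 0, 0, 2, 0]]]'

```text
clock: 1.48
tool_pos: [0.5385, 0.1355, 0.2783]
tool_rot: [-0.0, 0.66, 0.751, -0.0]
ft_force: [-0.7, 0.4, -0.0]
gripper_width: 1.002
gripper_force: 0.0
```

```bash
python3 - <<'E'
from h import *
d=snap('wrist');P=cloud(d);save(d,'w1.png');Z=P[...,2]
for nm,c,lo,hi in (('button',(.541,.178),.136,.148),('spindle',(.552,.03),.095,.106)):
    m=(Z>lo)&(Z<hi)&(np.hypot(P[...,0]-c[0],P[...,1]-c[1])<.035); W=P[m]
    v,u=np.nonzero(m)
    print(nm,len(W)); 
    if len(W)>9: print(u.mean(),v.mean(),W.mean(0).round(4),cv2.minEnclosingCircle((W[:,:2]*1000).astype(np.float32)))
print(tool()); goal(.541,.178,.20,4.6)
E
```

```text
button 1361
323.17340191036004 164.5165319617928 [0.5391 0.1805 0.1421] ((539.2103881835938, 180.06959533691406), 15.060074806213379)
spindle 771
313.083009079118 320.76005188067444 [0.5505 0.0357 0.0996] ((550.9427490234375, 34.00322341918945), 15.338850975036621)
[[-1.30178933e-01  9.91490382e-01 -5.18166158e-04  5.38198647e-01]
 [ 9.91490490e-01  1.30179034e-01  1.65341989e-04  1.36286815e-01]
 [ 2.31389362e-04 -4.92232775e-04 -9.99999852e-01  2.78341858e-01]
 [ 0.00000000e+00  0.00000000e+00  0.00000000e+00  1.00000000e+00]]
shift [41.   8.2 78.3] turn [-0.03 -0.01  2.88]
```

View pics/w1.png

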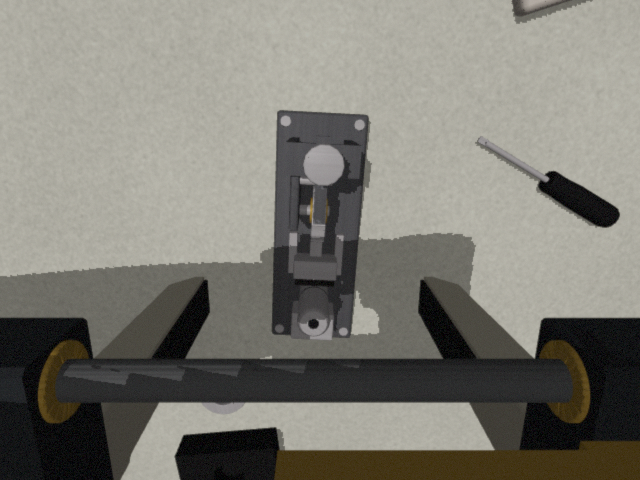

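The wrist view has the button at (323,164) and the spindle top at (313,323). Both heights match, and they are 146.5 mm apart as they should be.

```bash
python3 - <<'E'
from h import *
goal(.540,.1795,.168,4.6)
E
```

```text
shift [ 42.6   7.5 110.3] turn [-0.03 -0.01  2.88]
```

Call:
move_arm --targets '[[[42, 7, 20, 0, 0, 3, 1], [42, 7, 50, 0, 0, 3, 1], [42, 7, 80, 0, 0, 3, 1], [42, 7, 100, 0, 0, 3, 1], [42, 7, 110, 0, 0, 3, 1], [42, 7, 110, 0, 0, 3, 1], [42, 7, 110, 0, 0, 3, 1], [42, 7, 110, 0, 0, 3, 1]]]'

```text
clock: 2.2
tool_pos: [0.5403, 0.1791, 0.1705]
tool_rot: [0.001, 0.679, 0.735, 0.001]
ft_force: [0.1, 0.0, 0.5]
gripper_width: 0.476
gripper_force: 0.0
```

```bash
python3 - <<'E'
from h import *
goal(.540,.1795,.153,4.6); print(manip.observe()['ft_force'])
E
```

```text
shift [ 0.4 -0.3 17.5] turn [ 0.12 -0.03 -0.07]
[0.05419721 0.00563101 0.45170535]
```

Call:
move_arm --targets '[[[0, 0, 4, 0, 0, 0, 1], [0, 0, 8, 0, 0, 0, 1], [0, 0, 8, 0, 0, 0, 1], [0, 0, 8, 0, 0, 0, 1], [0, 0, 8, 0, 0, 0, 1], [0, 0, 8, 0, 0, 0, 1], [0, 0, 8, 0, 0, 0, 1], [0, 0, 8, 0, 0, 0, 1]]]'

```text
clock: 2.87
tool_pos: [0.5399, 0.1787, 0.1607]
tool_rot: [0.0, 0.679, 0.734, 0.0]
ft_force: [-0.0, -0.3, 0.3]
gripper_width: 0.005
gripper_force: 0.0
```

Call:
move_arm --targets '[[[0, 0, 1, 0, 0, 0, 1], [0, 0, 2, 0, 0, 0, 1], [0, 0, 3, 0, 0, 0, 1], [0, 0, 4, 0, 0, 0, 1], [0, 0, 5, 0, 0, 0, 1], [0, 0, 6, 0, 0, 0, 1], [0, 0, 6, 0, 0, 0, 1], [0, 0, 6, 0, 0, 0, 1]]]'

```text
clock: 3.53
tool_pos: [0.5398, 0.1787, 0.1545]
tool_rot: [-0.0, 0.679, 0.734, -0.0]
ft_force: [-0.7, -0.0, -0.5]
gripper_width: 0.003
gripper_force: 0.0
```

Call:
move_arm --targets '[[[0, 0, 1, 0, 0, 0, 1], [0, 0, 2, 0, 0, 0, 1], [0, 0, 3, 0, 0, 0, 1], [0, 0, 3, 0, 0, 0, 1], [0, 0, 3, 0, 0, 0, 1]]]'

```text
clock: 3.95
tool_pos: [0.5398, 0.1787, 0.1516]
tool_rot: [-0.0, 0.679, 0.734, -0.0]
ft_force: [-0.5, -0.6, -1.2]
gripper_width: 0.004
gripper_force: 0.1
```

Call:
move_arm --targets '[[[0, 0, 1, 0, 0, 0, 1], [0, 0, 2, 0, 0, 0, 1], [0, 0, 2, 0, 0, 0, 1], [0, 0, 2, 0, 0, 0, 1]]]'

```text
clock: 4.28
tool_pos: [0.5398, 0.1787, 0.1495]
tool_rot: [-0.0, 0.679, 0.734, -0.0]
ft_force: [0.6, -0.0, 0.2]
gripper_width: 0.008
gripper_force: 0.2
```

Call:
move_arm --targets '[[[0, 0, 1, 0, 0, 0, 1], [0, 0, 2, 0, 0, 0, 1], [0, 0, 2, 0, 0, 0, 1], [0, 0, 2, 0, 0, 0, 1]]]'

```text
clock: 4.62
tool_pos: [0.5398, 0.1787, 0.1475]
tool_rot: [-0.0, 0.679, 0.734, -0.0]
ft_force: [0.3, 0.1, 0.8]
gripper_width: 0.004
gripper_force: 0.2
```

Call:
move_arm --targets '[[[0, 0, 1, 0, 0, 0, 1], [0, 0, 2, 0, 0, 0, 1], [0, 0, 2, 0, 0, 0, 1], [0, 0, 2, 0, 0, 0, 1]]]'

```text
clock: 4.95
tool_pos: [0.5399, 0.1787, 0.1458]
tool_rot: [0.0, 0.679, 0.734, 0.0]
ft_force: [-1.1, 0.8, 3.1]
gripper_width: 0.004
gripper_force: 1.7
```

Call:
move_arm --targets '[[[0, 0, 0.7, 0, 0, 0, 1], [0, 0, 1.4, 0, 0, 0, 1], [0, 0, 1.4, 0, 0, 0, 1], [0, 0, 1.4, 0, 0, 0, 1]]]'

```text
clock: 5.28
tool_pos: [0.5399, 0.1787, 0.145]
tool_rot: [0.0, 0.679, 0.734, 0.0]
ft_force: [-4.6, -1.0, 8.7]
gripper_width: 0.004
gripper_force: 4.8
```

Call:
move_arm --targets '[[[0, 0, 0.5, 0, 0, 0, 1], [0, 0, 1, 0, 0, 0, 1], [0, 0, 1, 0, 0, 0, 1], [0, 0, 1, 0, 0, 0, 1]]]'

```text
clock: 5.62
tool_pos: [0.5399, 0.1787, 0.1443]
tool_rot: [0.0, 0.679, 0.734, 0.0]
ft_force: [-4.9, -2.5, 11.6]
gripper_width: 0.005
gripper_force: 6.1
```

Call:
move_arm --targets '[[[0, 0, 0.5, 0, 0, 0, 1], [0, 0, 0.8, 0, 0, 0, 1], [0, 0, 0.8, 0, 0, 0, 1], [0, 0, 0.8, 0, 0, 0, 1]]]'

```text
clock: 5.95
tool_pos: [0.5399, 0.1787, 0.1437]
tool_rot: [0.0, 0.679, 0.734, 0.0]
ft_force: [-5.3, -2.0, 14.0]
gripper_width: 0.005
gripper_force: 6.9
```

```bash
python3 - <<'E'
from h import *
for i in range(3): print(manip.observe()['ft_force'].round(2)); d=snap('side')
P=cloud(d); save(d,'s2.png',(255,170,345,290),5)
s=snap('scene'); save(s,'sc2.png',(280,210,420,310),5)
E
```

```text
[-5.34 -2.01 13.97]
[-4.87 -1.21 13.57]
[-5.44 -1.54 14.66]
```

View pics/sc2.png

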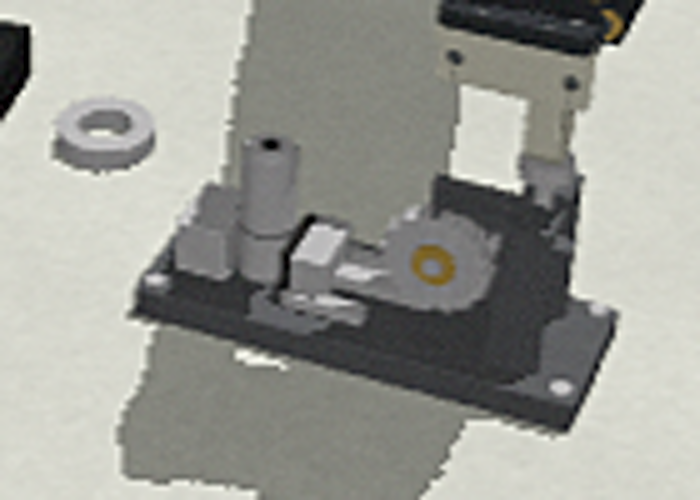

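The scene crop shows the fingertips on the pressed button at (550,180) and the jaw still clamped at (320,255). Pressing a little further.

Call:
move_arm --targets '[[[0, 0, 0.4, 0, 0, 0, 1], [0, 0, 0.6, 0, 0, 0, 1], [0, 0, 0.6, 0, 0, 0, 1], [0, 0, 0.6, 0, 0, 0, 1], [0, 0, 0.6, 0, 0, 0, 1], [0, 0, 0.6, 0, 0, 0, 1]]]'

```text
clock: 6.65
tool_pos: [0.54, 0.1787, 0.1433]
tool_rot: [0.0, 0.679, 0.734, 0.0]
ft_force: [-6.7, -2.1, 15.5]
gripper_width: 0.001
gripper_force: 7.9
```

```bash
cat > jaw.py <<'E'
from h import *
# jaw top: points at z~.049-.052 in vise frame; y extent
o=np.array([.5515,.033]);a=np.radians(4.6);ex=np.array([np.cos(a),np.sin(a)]);ey=np.array([-ex[1],ex[0]])
for n in ('scene','side'):
    P=cloud(snap(n)); q=P[...,:2]-o; x=q@ex; y=q@ey-.030
    m=(abs(x)<.02)&(P[...,2]>.045)&(P[...,2]<.055)&(y>-.018)&(y<.045); print(n,m.sum(),np.percentile(y[m],[5,25,50,75,95]).round(4) if m.any() else '')
print(manip.observe()['ft_force'].round(2),manip.observe()['clock'])
E
python3 jaw.py
```

```text
scene 96 [-0.0166 -0.009  -0.0013  0.0066  0.041 ]
side 48 [-0.0153 -0.0073  0.0011  0.0327  0.039 ]
[-6.36 -2.02 15.8 ] 6.75
```

Call:
move_arm --targets '[[[0, 0, 0.3, 0, 0, 0, 1], [0, 0, 0.3, 0, 0, 0, 1], [0, 0, 0.3, 0, 0, 0, 1], [0, 0, 0.3, 0, 0, 0, 1], [0, 0, 0.3, 0, 0, 0, 1], [0, 0, 0.3, 0, 0, 0, 1], [0, 0, 0.3, 0, 0, 0, 1], [0, 0, 0.3, 0, 0, 0, 1]]]'

```text
clock: 7.42
tool_pos: [0.5399, 0.1787, 0.143]
tool_rot: [0.0, 0.679, 0.734, 0.0]
ft_force: [-6.7, -2.2, 17.0]
gripper_width: 0.006
gripper_force: 8.0
```

```bash
python3 jaw.py
```

```text
scene 101 [-0.0158 -0.0093 -0.001   0.006   0.0396]
side 44 [-0.0143 -0.0073  0.      0.014   0.0379]
[-6.4  -3.03 15.36] 7.5167
```

Call:
move_arm --targets '[[[0, -0.5, 0, 0, 0, 0, 1], [0, -1, 0, 0, 0, 0, 1], [0, -1, 0, 0, 0, 0, 1], [0, -1, 0, 0, 0, 0, 1]]]'

```text
clock: 7.85
tool_pos: [0.5398, 0.1787, 0.1432]
tool_rot: [0.001, 0.679, 0.734, 0.001]
ft_force: [1.9, -1.3, 12.7]
gripper_width: 0.009
gripper_force: 6.6
```

```bash
python3 jaw.py; python3 -c "
from h import *
for i in range(4): s=manip.observe(); print(s['ft_force'].round(2),s['ft_torque'].round(3),s['tool_pos'].round(5)); snap('side')"
```

```text
scene 100 [-0.0156 -0.0085 -0.0003  0.0073  0.0415]
side 49 [-0.0152 -0.0094 -0.0007  0.0096  0.0371]
[ 1.49 -0.96 13.39] 7.95
[ 1.49 -0.96 13.39] [-0.279 -0.116 -0.009] [0.53982 0.17869 0.14324]
[ 1.82 -1.87 13.56] [-0.278 -0.191  0.022] [0.53982 0.17869 0.14322]
[ 2.27 -1.91 13.79] [-0.257 -0.119  0.06 ] [0.53982 0.17871 0.14323]
[ 1.27 -2.02 13.45] [-0.331 -0.174  0.05 ] [0.5398  0.17869 0.14322]
```

Call:
move_arm --targets '[[[0, -0.2, 0.4, 0, 0, 0, 1], [0, -0.2, 0.7, 0, 0, 0, 1], [0, -0.2, 0.7, 0, 0, 0, 1], [0, -0.2, 0.7, 0, 0, 0, 1], [0, -0.2, 0.7, 0, 0, 0, 1], [0, -0.2, 0.7, 0, 0, 0, 1]]]'

```text
clock: 8.65
tool_pos: [0.5398, 0.1787, 0.1429]
tool_rot: [0.001, 0.679, 0.734, 0.002]
ft_force: [0.8, -2.6, 16.2]
gripper_width: 0.001
gripper_force: 8.2
```

```bash
python3 jaw.py
```

```text
scene 94 [-0.0158 -0.0087 -0.0009  0.0066  0.0403]
side 47 [-0.0163 -0.007   0.0019  0.0351  0.0405]
[ 1.34 -2.06 16.18] 8.75
```

Call:
move_arm --targets '[[[0, 0, 0.3, 0, 0, 0, 1], [0, 0, 0.3, 0, 0, 0, 1], [0, 0, 0.3, 0, 0, 0, 1], [0, 0, 0.3, 0, 0, 0, 1], [0, 0, 0.3, 0, 0, 0, 1], [0, 0, 0.3, 0, 0, 0, 1], [0, 0, 0.3, 0, 0, 0, 1], [0, 0, 0.3, 0, 0, 0, 1]]]'

```text
clock: 9.42
tool_pos: [0.5398, 0.1787, 0.1423]
tool_rot: [0.001, 0.679, 0.734, 0.002]
ft_force: [2.9, -1.0, 13.6]
gripper_width: 0.002
gripper_force: 6.6
```

```bash
python3 jaw.py; python3 -c "
from h import *
save(load('side'),'s3.png',(255,170,345,290),5)"
```

```text
scene 92 [-0.013  -0.0026  0.0043  0.0118  0.041 ]
side 57 [-0.0111 -0.0001  0.0067  0.0326  0.0377]
[ 1.82 -0.64 13.72] 9.5167
```

View pics/s3.png

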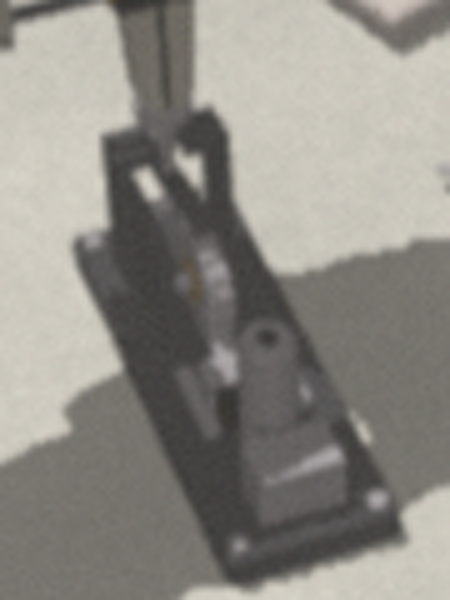

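The side crop shows the spindle at (268,345) with a dark gap opening behind it. The pawl is lifted (the force dropped) and the jaw is about 5 mm open, so I keep holding with slightly more press.

Call:
move_arm --targets '[[[0, 0, 0.3, 0, 0, 0, 1], [0, 0, 0.3, 0, 0, 0, 1], [0, 0, 0.3, 0, 0, 0, 1], [0, 0, 0.3, 0, 0, 0, 1], [0, 0, 0.3, 0, 0, 0, 1], [0, 0, 0.3, 0, 0, 0, 1], [0, 0, 0.3, 0, 0, 0, 1], [0, 0, 0.3, 0, 0, 0, 1]]]'

```text
clock: 10.18
tool_pos: [0.5398, 0.1787, 0.1421]
tool_rot: [0.001, 0.679, 0.734, 0.002]
ft_force: [1.9, -0.7, 14.2]
gripper_width: 0.008
gripper_force: 6.8
```

Call:
move_arm --targets '[[[0, 0, 0, 0, 0, 0, 1], [0, 0, 0, 0, 0, 0, 1], [0, 0, 0, 0, 0, 0, 1], [0, 0, 0, 0, 0, 0, 1], [0, 0, 0, 0, 0, 0, 1], [0, 0, 0, 0, 0, 0, 1], [0, 0, 0, 0, 0, 0, 1], [0, 0, 0, 0, 0, 0, 1]]]'

```text
clock: 10.85
tool_pos: [0.5398, 0.1787, 0.142]
tool_rot: [0.001, 0.679, 0.734, 0.001]
ft_force: [2.6, -1.4, 15.0]
gripper_width: 0.005
gripper_force: 6.8
```

Call:
move_arm --targets '[[[0, 0, 0, 0, 0, 0, 1], [0, 0, 0, 0, 0, 0, 1], [0, 0, 0, 0, 0, 0, 1], [0, 0, 0, 0, 0, 0, 1], [0, 0, 0, 0, 0, 0, 1], [0, 0, 0, 0, 0, 0, 1], [0, 0, 0, 0, 0, 0, 1], [0, 0, 0, 0, 0, 0, 1]]]'

```text
clock: 11.52
tool_pos: [0.5398, 0.1787, 0.142]
tool_rot: [0.001, 0.679, 0.734, 0.002]
ft_force: [3.2, -1.2, 13.5]
gripper_width: 0.006
gripper_force: 6.8
```

```bash
python3 jaw.py
```

```text
scene 108 [-0.002   0.0063  0.0143  0.0227  0.04  ]
side 72 [-0.0024  0.0058  0.0155  0.0224  0.0369]
[ 2.78 -2.21 13.67] 11.6167
```

Call:
move_arm --targets '[[[0, 0, 0, 0, 0, 0, 1], [0, 0, 0, 0, 0, 0, 1], [0, 0, 0, 0, 0, 0, 1], [0, 0, 0, 0, 0, 0, 1], [0, 0, 0, 0, 0, 0, 1], [0, 0, 0, 0, 0, 0, 1], [0, 0, 0, 0, 0, 0, 1], [0, 0, 0, 0, 0, 0, 1]]]'

```text
clock: 12.28
tool_pos: [0.5398, 0.1787, 0.1421]
tool_rot: [0.001, 0.679, 0.734, 0.002]
ft_force: [1.8, -1.3, 14.0]
gripper_width: 0.005
gripper_force: 6.8
```

Call:
move_arm --targets '[[[0, 0, 0, 0, 0, 0, 1], [0, 0, 0, 0, 0, 0, 1], [0, 0, 0, 0, 0, 0, 1], [0, 0, 0, 0, 0, 0, 1], [0, 0, 0, 0, 0, 0, 1], [0, 0, 0, 0, 0, 0, 1], [0, 0, 0, 0, 0, 0, 1], [0, 0, 0, 0, 0, 0, 1]]]'

```text
clock: 12.95
tool_pos: [0.5398, 0.1787, 0.1421]
tool_rot: [0.001, 0.679, 0.734, 0.002]
ft_force: [3.1, -1.3, 13.7]
gripper_width: 0.002
gripper_force: 6.8
```

```bash
python3 jaw.py; python3 -c "
from h import *
save(load('scene'),'sc4.png',(280,210,420,310),5)"
```

```text
scene 105 [-0.0017  0.0045  0.0142  0.0229  0.0405]
side 66 [-0.0018  0.0092  0.0165  0.0241  0.0366]
[ 2.13 -1.27 13.06] 13.05
```

View pics/sc4.png

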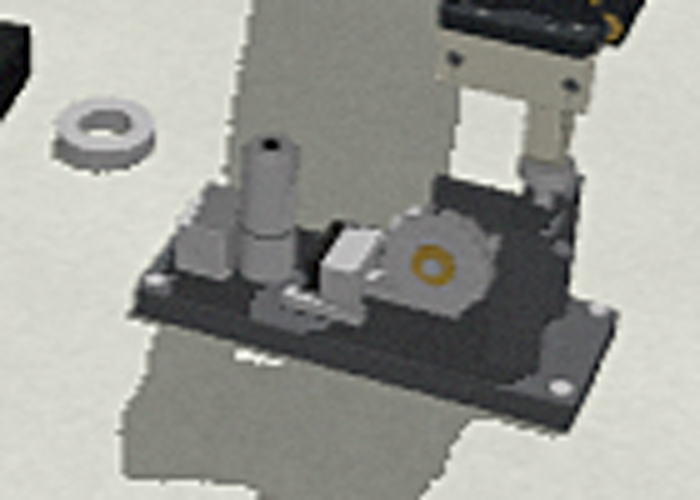

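The crop shows the jaw fully back at (350,265), unchanged over the last 1.4 s, with the spindle still standing at (270,210). Releasing the button.

Call:
move_arm --targets '[[[0, 0, -2, 0, 0, 0, 1], [0, 0, -6, 0, 0, 0, 1], [0, 0, -12, 0, 0, 0, 1], [0, 0, -20, 0, 0, 0, 1], [0, 0, -40, 0, 0, 0, 1], [0, 0, -60, 0, 0, 0, 0], [0, 0, -80, 0, 0, 0, 0], [0, 0, -90, 0, 0, 0, 0]]]'

```text
clock: 13.72
tool_pos: [0.539, 0.1787, 0.233]
tool_rot: [0.001, 0.679, 0.734, 0.001]
ft_force: [-1.0, -0.2, -0.4]
gripper_width: 0.166
gripper_force: 0.0
```

```bash
python3 - <<'E'
from h import *
goal(.553,.01,.21,4.6); print(tool()[:3,3])
E
```

```text
shift [-169.3    0.7   22.9] turn [ 0.13 -0.03 -0.09]
[0.53896251 0.17871681 0.23300879]
```

Call:
move_arm --targets '[[[-169, 1, 20, 0, 0, 0, 0], [-169, 1, 20, 0, 0, 0, 0], [-169, 1, 20, 0, 0, 0, 0], [-169, 1, 20, 0, 0, 0, 0], [-169, 1, 20, 0, 0, 0, 0], [-169, 1, 20, 0, 0, 0, 0], [-169, 1, 20, 0, 0, 0, 0], [-169, 1, 20, 0, 0, 0, 0]]]'

```text
clock: 14.38
tool_pos: [0.5529, 0.0112, 0.2103]
tool_rot: [-0.0, 0.678, 0.735, 0.0]
ft_force: [-0.5, 0.4, 0.9]
gripper_width: 0.743
gripper_force: 0.0
```

```bash
python3 - <<'E'
from h import *
d=snap('wrist');P=cloud(d);save(d,'w2.png');Z=P[...,2]
m=(Z>.095)&(Z<.106)&(np.hypot(P[...,0]-.552,P[...,1]-.033)<.03); W=P[m]; v,u=np.nonzero(m)
print(len(W),u.mean(),v.mean(),W.mean(0).round(4),cv2.minEnclosingCircle((W[:,:2]*1000).astype(np.float32)))
print(tool()[:3,3])
# tray
m=(Z>.03)&(Z<.04)&(P[...,1]<-.1); W=P[m]; print(len(W))
goal(.5515,.033,.0755,4.6)
E
```

```text
1525 313.6701639344262 200.90754098360657 [0.5507 0.0345 0.0996] ((550.86083984375, 33.63276290893555), 14.99880313873291)
[0.55292541 0.01142543 0.21038331]
4456
shift [ 21.6   0.3 134.9] turn [ 0.01 -0.01 -0.01]
```

View pics/w2.png

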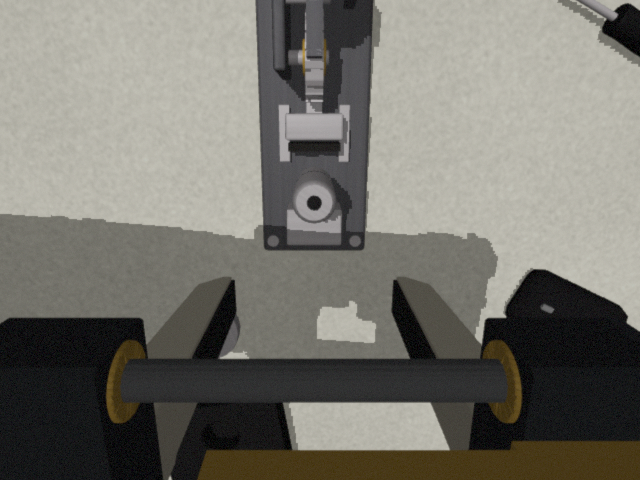

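The wrist view shows the spindle top at (313,203) upright, with the jaw clear of it. Positions agree, so I descend over it.

Call:
move_arm --targets '[[[22, 0, 0, 0, 0, 0, 0], [22, 0, 30, 0, 0, 0, 0], [22, 0, 60, 0, 0, 0, 0], [22, 0, 90, 0, 0, 0, 0], [22, 0, 115, 0, 0, 0, 0], [22, 0, 130, 0, 0, 0, 0], [22, 0, 137, 0, 0, 0, 0], [22, 0, 137, 0, 0, 0, 0]]]'

```text
clock: 15.1
tool_pos: [0.5505, 0.0331, 0.0719]
tool_rot: [-0.001, 0.678, 0.735, -0.001]
ft_force: [-0.5, 0.4, -0.4]
gripper_width: 1.002
gripper_force: 0.0
```

Call:
move_arm --targets '[[[0, -0.5, 0, 0, 0, 0, 0.5], [0, -0.5, 0, 0, 0, 0, 0.6], [0, -0.5, 0, 0, 0, 0, 0.65], [0, -0.5, 0, 0, 0, 0, 0.7], [0, -0.5, 0, 0, 0, 0, 0.75], [0, -0.5, 0, 0, 0, 0, 0.8], [0, -0.5, 0, 0, 0, 0, 0.85], [0, -0.5, 0, 0, 0, 0, 0.9]]]'

```text
clock: 15.77
tool_pos: [0.5507, 0.032, 0.0733]
tool_rot: [0.0, 0.679, 0.734, 0.0]
ft_force: [-0.5, 1.0, -0.2]
gripper_width: 0.477
gripper_force: 0.0
```

Call:
move_arm --targets '[[[0, 0, 0, 0, 0, 0, 1], [0, 0, 0, 0, 0, 0, 1], [0, 0, 0, 0, 0, 0, 1], [0, 0, 0, 0, 0, 0, 1], [0, 0, 0, 0, 0, 0, 1], [0, 0, 0, 0, 0, 0, 1]]]'

```text
clock: 16.27
tool_pos: [0.5507, 0.0321, 0.0732]
tool_rot: [-0.0, 0.679, 0.734, -0.0]
ft_force: [1.0, 0.3, -0.5]
gripper_width: 0.319
gripper_force: 30.0
```

Gripped at 29.7 mm with 30 N. Lifting, and measuring the pocket from the stored side and scene clouds.

Call:
move_arm --targets '[[[0, 0, -5, 0, 0, 0, 1], [0, 0, -15, 0, 0, 0, 1], [0, 0, -30, 0, 0, 0, 1], [0, 0, -55, 0, 0, 0, 1], [0, 0, -80, 0, 0, 0, 1], [0, 0, -100, 0, 0, 0, 1], [0, 0, -110, 0, 0, 0, 1], [0, 0, -110, 0, 0, 0, 1]]]'

```text
clock: 16.93
tool_pos: [0.5515, 0.0321, 0.1861]
tool_rot: [0.001, 0.679, 0.734, 0.001]
ft_force: [0.1, -0.3, -2.9]
gripper_width: 0.319
gripper_force: 30.0
```

```bash
python3 - <<'E'
from h import *
for n in ('side','scene'):
    d=snap(n);P=cloud(d);Z=P[...,2]
    box=(abs(P[...,0]-.485)<.09)&(abs(P[...,1]+.245)<.09)
    m=box&(Z>.031)&(Z<.039); W=(P[m][:,:2]*1000).astype(np.float32)
    (c,sz,a)=cv2.minAreaRect(W); print(n,np.round(c,1),np.round(sz,1),round(a,1))
    o=np.array(c)/1000; a=np.radians(a); q=P[...,:2]-o; x=abs(q@[np.cos(a),np.sin(a)]); y=abs(q@[-np.sin(a),np.cos(a)])
    h=(x<.05)&(y<.05)&(Z<.028)&(Z>.005); dw=(x<.056)&(y<.056)&(Z>.042)&(Z<.055)
    for nm,mm in (('hole',h),('dowels',dw)):
        print(nm,mm.sum(),np.nanmean(P[mm],0).round(4) if mm.any() else '', np.nanstd(P[mm],0).round(4) if mm.any() else '')
    p=np.linalg.inv(d['M'])@np.r_[o,.035,1]; K=d['K']; print('px',K[0,0]*p[0]/-p[2]+K[0,2],K[1,1]*p[1]/p[2]+K[1,2])
save(load('side'),'tr.png',(265,310,365,400),6)
E
```

```text
side [ 485.1 -245.4] [122.2 123.8] 13.1
hole 193 [ 0.4842 -0.2242  0.0177] [0.0109 0.0233 0.0046]
dowels 59 [ 0.4918 -0.2817  0.0466] [0.0338 0.0135 0.0021]
px 314.1505646924464 354.96391117126996
scene [ 486.9 -244.5] [128.6 122.2] 13.7
hole 45 [ 0.4697 -0.2369  0.0212] [0.008  0.0172 0.0044]
dowels 24 [ 0.4965 -0.2802  0.0451] [0.0344 0.0085 0.0017]
px 260.1244546144302 221.34520660603673
```

View pics/tr.png

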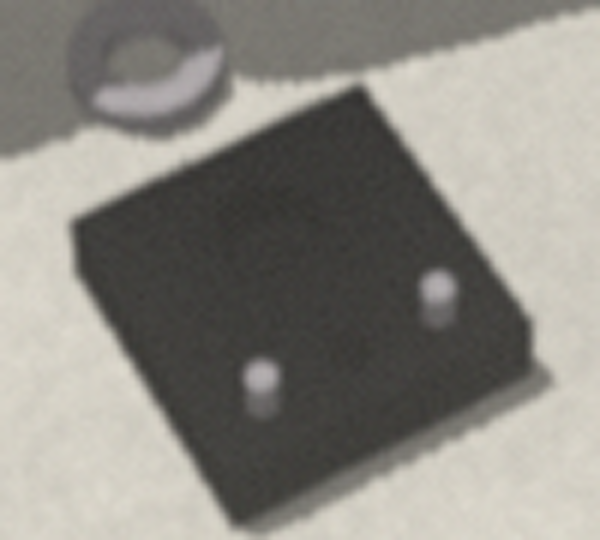

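The crop shows the dowels at (262,378) and (438,288), and the faint pocket at about (265,205). That fits a pocket near (0.480,-0.224). I'll check it with the wrist camera from just beyond.

```bash
python3 - <<'E'
from h import *
goal(.478,-.285,.19,4.6)
E
```

```text
shift [-310.4  -97.2   -7.4] turn [-0.03  0.   -0.09]
```

Call:
move_arm --targets '[[[-30, -10, -7, 0, 0, 0, 1], [-65, -20, -7, 0, 0, 0, 1], [-105, -33, -7, 0, 0, 0, 1], [-145, -45, -7, 0, 0, 0, 1], [-185, -58, -7, 0, 0, 0, 1], [-225, -70, -7, 0, 0, 0, 1], [-260, -81, -7, 0, 0, 0, 1], [-290, -91, -7, 0, 0, 0, 1]]]'

```text
clock: 17.7
tool_pos: [0.4813, -0.2663, 0.1883]
tool_rot: [-0.001, 0.679, 0.734, -0.0]
ft_force: [1.2, -0.2, -3.2]
gripper_width: 0.318
gripper_force: 30.0
```

Call:
move_arm --targets '[[[-15, -4, 0, 0, 0, 0, 1], [-20, -6, 0, 0, 0, 0, 1], [-20, -6, 0, 0, 0, 0, 1], [-20, -6, 0, 0, 0, 0, 1], [-20, -6, 0, 0, 0, 0, 1]]]'

```text
clock: 18.12
tool_pos: [0.4786, -0.2835, 0.1897]
tool_rot: [-0.0, 0.678, 0.735, 0.0]
ft_force: [-0.4, -0.4, -4.3]
gripper_width: 0.316
gripper_force: 30.0
```

```bash
python3 - <<'E'
from h import *
d=snap('wrist');P=cloud(d);Z=P[...,2]
i=cv2.convertScaleAbs(d['color'],alpha=1.6,beta=20); cv2.imwrite('pics/w3.png',i[...,::-1])
h=(np.hypot(P[...,0]-.480,P[...,1]+.224)<.03)&(Z<.029); v,u=np.nonzero(h); W=P[h]
print(tool()[:3,3],len(W),u.mean(),v.mean(),W.mean(0).round(4),W.min(0),W.max(0))
f=W[W[:,2]<.019]; print(len(f),f.mean(0),cv2.minEnclosingCircle((f[:,:2]*1000).astype(np.float32)))
E
```

```text
[ 0.47867735 -0.28350168  0.18991314] 1800 321.83444444444444 137.24055555555555 [ 0.4797 -0.2214  0.0158] [ 0.46156964 -0.23915023  0.0128469 ] [ 0.49741998 -0.20307258  0.02897763]
1700 [ 0.47946423 -0.22107385  0.01529832] ((479.45587158203125, -221.16448974609375), 17.99384117126465)
```

View pics/w3.png

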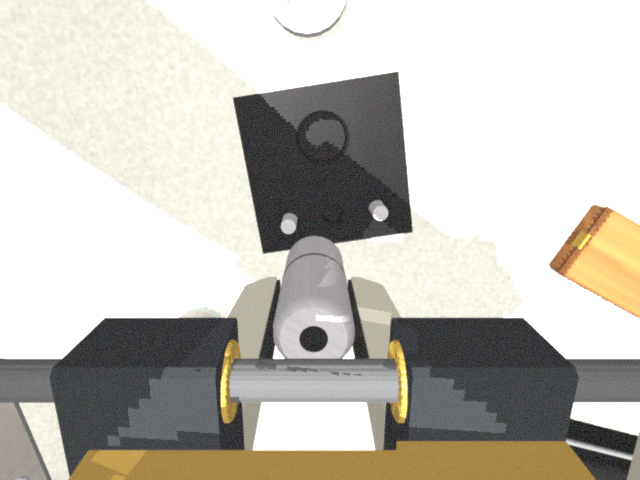

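The wrist view shows the pocket at (322,137) with the fitted radius matching at 18.0 mm, and the held spindle upright at about (315,300). Now I'll measure the spindle's offset in the grip with the same camera.

```bash
python3 - <<'E'
from h import *
from scipy.optimize import least_squares
P=cloud(load('wrist'));t=tool()[:3,3];Z=P[...,2]
m=(np.hypot(P[...,0]-t[0],P[...,1]-t[1])<.024)&(Z>.13)&(Z<.225)
for lo,hi in ((.14,.15),(.15,.16),(.16,.17),(.17,.18),(.19,.2)):
    W=P[m&(Z>lo)&(Z<hi)]
    W=W[abs(W[:,0]-t[0])<.013]
    if len(W)<20: continue
    r=least_squares(lambda c:np.hypot(W[:,0]-c[0],W[:,1]-c[1])-.015,t[:2],loss='soft_l1',f_scale=.001)
    print(lo,len(W),(r.x-t[:2]).round(4),r.x.round(4))
W=P[m&(Z>.207)]; print(len(W),W[:,2].mean() if len(W) else'',(W.mean(0)-t).round(4) if len(W) else '')
for dx,dy in ((.4795,-.2212),(.480,-.2235)): goal(dx,dy,.19,4.6)
E
```

```text
0.14 256 [-0.0004  0.0015] [ 0.4783 -0.282 ]
0.15 296 [-0.0005  0.0015] [ 0.4782 -0.282 ]
0.16 356 [-0.0006  0.0015] [ 0.4781 -0.282 ]
0.17 418 [-0.0006  0.0014] [ 0.4781 -0.2821]
0.19 565 [-0.0007  0.0014] [ 0.478  -0.2821]
6235 0.21578261617427624 [-0.0008  0.0062  0.0259]
shift [62.   5.8 -0.1] turn [-0.01 -0.02 -0.02]
shift [59.7  6.1 -0.1] turn [-0.01 -0.02 -0.02]
```

Call:
move_arm --targets '[[[25, 2, 0, 0, 0, 0, 1], [45, 5, 0, 0, 0, 0, 1], [60.5, 6, 0, 0, 0, 0, 1], [60.5, 6, 20, 0, 0, 0, 1], [60.5, 6, 45, 0, 0, 0, 1], [60.5, 6, 70, 0, 0, 0, 1], [60.5, 6, 88, 0, 0, 0, 1], [60.5, 6, 92, 0, 0, 0, 1]]]'

```text
clock: 18.83
tool_pos: [0.4786, -0.2221, 0.095]
tool_rot: [-0.002, 0.678, 0.735, -0.0]
ft_force: [-0.2, 0.0, -4.6]
gripper_width: 0.313
gripper_force: 30.0
```

Call:
move_arm --targets '[[[0, 0, 0, 0, 0, 0, 1], [0, 0, 0, 0, 0, 0, 1]]]'

```text
clock: 19.0
tool_pos: [0.4801, -0.2235, 0.0993]
tool_rot: [0.0, 0.678, 0.735, 0.0]
ft_force: [0.8, -0.8, -2.6]
gripper_width: 0.315
gripper_force: 30.0
```

```bash
python3 - <<'E'
from h import *
d=snap('wrist');P=cloud(d);t=tool()[:3,3];Z=P[...,2];print(t,manip.observe()['ft_force'])
# visible pocket (camera side) points
h=(np.hypot(P[...,0]-.4795,P[...,1]+.2212)<.026)&(Z<.03)&(Z>0); W=P[h]
print(len(W), W.min(0) if len(W) else '',W.max(0) if len(W) else '')
W=P[(abs(P[...,0]-.48)<.07)&(Z>.031)&(Z<.039)&(P[...,1]<-.15)]; print('tray far edge y',W[abs(W[:,0]-.48)<.004][:,1].max())
save(d,'w4.png',(200,100,440,300),3)
E
```

```text
[ 0.48028323 -0.22379982  0.09978678] [ 0.59714184  0.37961118 -2.32995108]
938 [ 0.46136303 -0.23007691  0.01309029] [ 0.49739091 -0.20778962  0.02987733]
tray far edge y -0.1809610552033881
```

View pics/w4.png

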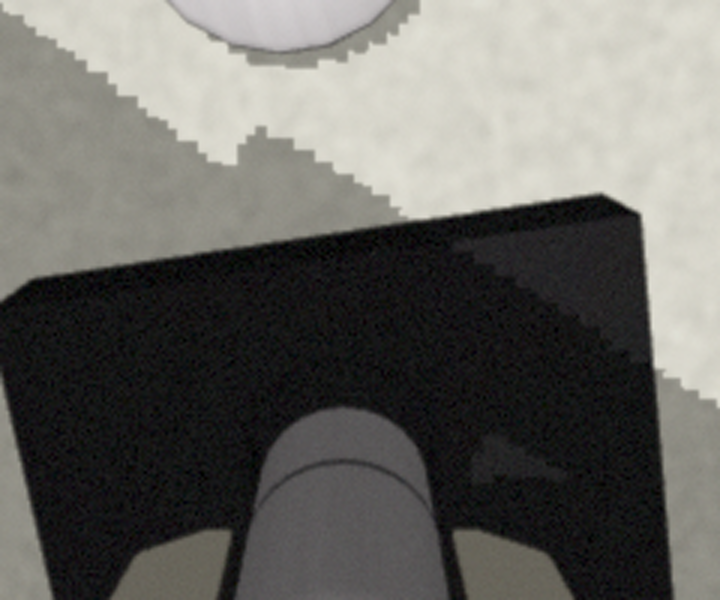

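The crop shows the spindle bottom over the tray's dark pocket at (345,410), with the tray undisturbed. The x position agrees; I shift y by 1 mm and lower gently.

Call:
move_arm --targets '[[[0.5, 0, 3, 0, 0, 0, 1], [1, 0, 7, 0, 0, 0, 1], [1, 0, 11, 0, 0, 0, 1], [1, 0, 14, 0, 0, 0, 1], [1, 0, 16, 0, 0, 0, 1], [1, 0, 17, 0, 0, 0, 1], [1, 0, 17, 0, 0, 0, 1]]]'

```text
clock: 19.63
tool_pos: [0.4794, -0.2228, 0.0809]
tool_rot: [-0.0, 0.679, 0.734, -0.0]
ft_force: [0.8, -0.2, -3.2]
gripper_width: 0.317
gripper_force: 30.0
```

Call:
move_arm --targets '[[[0, 0, 2, 0, 0, 0, 1], [0, 0, 4, 0, 0, 0, 1], [0, 0, 6, 0, 0, 0, 1], [0, 0, 8, 0, 0, 0, 1], [0, 0, 10, 0, 0, 0, 1], [0, 0, 11, 0, 0, 0, 1], [0, 0, 11, 0, 0, 0, 1], [0, 0, 11, 0, 0, 0, 1]]]'

```text
clock: 20.3
tool_pos: [0.4795, -0.2228, 0.0702]
tool_rot: [-0.0, 0.679, 0.734, -0.0]
ft_force: [0.5, -0.5, -4.0]
gripper_width: 0.315
gripper_force: 30.0
```

Call:
move_arm --targets '[[[0, 0, 0.4, 0, 0, 0, 1], [0, 0, 0.8, 0, 0, 0, 1], [0, 0, 1.2, 0, 0, 0, 1], [0, 0, 1.5, 0, 0, 0, 1], [0, 0, 1.5, 0, 0, 0, 1]]]'

```text
clock: 20.72
tool_pos: [0.4795, -0.2228, 0.0686]
tool_rot: [-0.0, 0.679, 0.734, -0.0]
ft_force: [0.2, 0.7, -3.6]
gripper_width: 0.316
gripper_force: 30.0
```

Call:
move_arm --targets '[[[0, 0, 0.3, 0, 0, 0, 1], [0, 0, 0.6, 0, 0, 0, 1], [0, 0, 0.6, 0, 0, 0, 1], [0, 0, 0.6, 0, 0, 0, 1]]]'

```text
clock: 21.05
tool_pos: [0.4795, -0.2228, 0.0682]
tool_rot: [0.0, 0.679, 0.734, -0.0]
ft_force: [-0.7, -0.1, -2.3]
gripper_width: 0.318
gripper_force: 30.0
```

Call:
move_arm --targets '[[[0, 0, 0.3, 0, 0, 0, 1], [0, 0, 0.5, 0, 0, 0, 1], [0, 0, 0.5, 0, 0, 0, 1], [0, 0, 0.5, 0, 0, 0, 1]]]'

```text
clock: 21.38
tool_pos: [0.4797, -0.2229, 0.0681]
tool_rot: [0.0, 0.679, 0.734, 0.0]
ft_force: [-2.4, 0.7, 5.1]
gripper_width: 0.315
gripper_force: 30.0
```

On the floor. I ease the load off and open slowly.

Call:
move_arm --targets '[[[0, 0, -0.4, 0, 0, 0, 1], [0, 0, -0.4, 0, 0, 0, 1], [0, 0, -0.4, 0, 0, 0, 0.66], [0, 0, -0.4, 0, 0, 0, 0.64], [0, 0, -0.4, 0, 0, 0, 0.62], [0, 0, -0.4, 0, 0, 0, 0.58], [0, 0, -0.4, 0, 0, 0, 0.5], [0, 0, -0.4, 0, 0, 0, 0.4]]]'

```text
clock: 22.05
tool_pos: [0.4795, -0.2228, 0.068]
tool_rot: [0.0, 0.679, 0.734, 0.0]
ft_force: [0.9, 0.9, -0.3]
gripper_width: 0.516
gripper_force: 0.0
```

Call:
move_arm --targets '[[[0, 0, 0, 0, 0, 0, 0.2], [0, 0, 0, 0, 0, 0, 0.2], [0, 0, 0, 0, 0, 0, 0.2], [0, 0, 0, 0, 0, 0, 0.2], [0, 0, -10, 0, 0, 0, 0.2], [0, 0, -30, 0, 0, 0, 0.2], [0, 0, -60, 0, 0, 0, 0.2], [0, 0, -90, 0, 0, 0, 0.2]]]'

```text
clock: 22.72
tool_pos: [0.4791, -0.2226, 0.1594]
tool_rot: [-0.0, 0.679, 0.734, -0.0]
ft_force: [0.1, -0.7, 0.6]
gripper_width: 0.798
gripper_force: 0.0
```

Call:
move_arm --targets '[[[-20, 0, -30, 0, 0, 0, 0.2], [-40, 0, -50, 0, 0, 0, 0.2], [-60, 0, -60, 0, 0, 0, 0.2], [-60, 0, -60, 0, 0, 0, 0.2], [-60, 0, -60, 0, 0, 0, 0.2], [-60, 0, -60, 0, 0, 0, 0.2]]]'

```text
clock: 23.22
tool_pos: [0.484, -0.2822, 0.2177]
tool_rot: [-0.0, 0.679, 0.734, 0.0]
ft_force: [-0.7, 0.5, -1.0]
gripper_width: 0.798
gripper_force: 0.0
```

```bash
python3 - <<'E'
from h import *
d=snap('wrist');P=cloud(d);Z=P[...,2];save(d,'w5.png')
m=(np.hypot(P[...,0]-.48,P[...,1]+.222)<.03)&(Z>.08)&(Z<.11); W=P[m]; T=W[W[:,2]>np.percentile(W[:,2],90)-.004]
print(len(W),np.percentile(W[:,2],95),cv2.minEnclosingCircle((T[:,:2]*1000).astype(np.float32)))
# tilt: plane of top
A=np.c_[T[:,:2]-T[:,:2].mean(0),np.ones(len(T))]; print(np.linalg.lstsq(A,T[:,2],rcond=None)[0])
s=snap('scene'); save(s,'sc5.png',(200,170,440,350),3.3)
E
```

```text
1565 0.09640874665180815 ((479.4708251953125, -221.2132568359375), 14.72735595703125)
[-0.00456906 -0.0064862   0.09489825]
```

View pics/sc5.png

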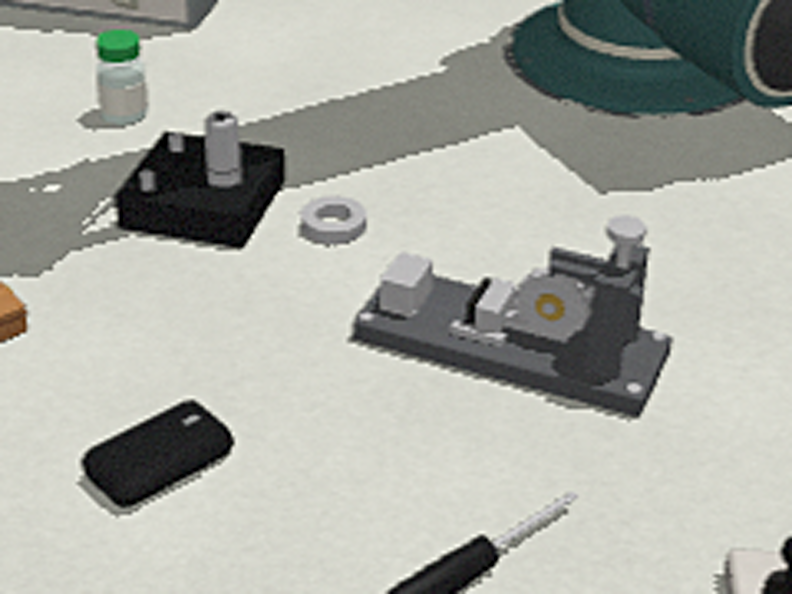

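The spindle stands upright in the pocket at (222,150), with its top at 95 mm and level. The jaw is fully back at (490,305), the button is up at (627,230), and nothing else has moved.

```bash
python3 -c "
from bench import manip
print(manip.hand_in())"
```

```text
the job is handed in; nothing more can be done
None
```

The spindle is standing upright in the tray's large pocket and released, the jaw is fully backed off and the button is up. The press peaked at a measured 17 N and the job took about 23 s. I did not check in close-up that the pawl had dropped back onto the wheel, and the hand-in returned no verdict.

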